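Change the shed's supply box over to the generator

ROBOT

A 6-joint arm with a two-finger parallel gripper is mounted at the origin on the work surface. World frame = base frame: x ahead of the robot, y to its left, z up, the work surface at z = 0. Lengths are in mm, angles in rad, forces in N, time in s.
With the tool pointing down it reaches from about 300 to 775 mm from the base axis. Payload 14.6 kg.
Tool frame: the origin (TCP) lies between the finger pads; the fingertips stand 25 mm ahead of it and the grasp point (between the pads) lies 6 mm ahead of it; z points along the fingers, y is the line along which they close (so a half turn about z gives the same grasp; the last joint's range is limited). The gripper opens to 94 mm and grips with 3 to 60 N. Pads are 16 mm wide; open, the fingers measure 119 mm over their backs; the gripper's body (75 mm by 177 mm) begins 78 mm behind the grasp point.
Start: joints at [1.054, 0.3, 1.521, -0, 1.321, -0.067], TCP at [239.128, 495.285, 230.446] pointing down, gripper open.
Joint ranges: [-3.03, 3.03], [-0.79, 2.21], [0.23, 2.52], [-1.04, 4.18], [0, 3.07], [-2.55, 2.55]. Speed limits (rad/s): [2.22, 2.22, 2.57, 3.14, 3.14, 3.14].

INTERFACE

Orientations are given as [roll, pitch, yaw] about the fixed x, y, z axes, in that order (R = Rz(yaw) Ry(pitch) Rx(roll)).
In Python, from cell import manip gives the robot as it stands. The module is installed in compiled form; this text tells all that it offers.
- The arm moves only by the tool step_arm, never from a script. Its argument "series" is one flat list of numbers, 5 for each row, row after row: the shift along the world's x, y, z in mm, then the turn about the world's z in rad, then the closure, from 0 (fully open) to 1 (shut). In form: [dx, dy, dz, spin, jaw, dx, dy, dz, spin, jaw, ...]. A call has 1 to 20 rows; each row shifts and turns the commanded pose from where the row before left it; what a row does not reach is not made up. A row lasts 1/8 s, in which the tool goes at most 62.5 mm and 10.7 degrees, less where a joint would pass 70% of its speed; a pose out of reach is approached as far as the arm can. A call is refused whole if a number of a shift passes 62.5 or a number of a turn 0.188, either way. A call with a gripper value outside its range is refused whole. The fingers move at their own pace and stop on an object; "squeeze" is the grip in N (left out, the last holds). Time passes only in rows, so rows that do not move let the fingers close. It gives the time, the measured TCP pose, the force, the opening and the grip force at its end, in the units of the state.
- manip.read_state(): the state, without advancing time (a new reading comes with each control period).
- manip.camera(name): name is "scene" or "top"; returns (picture, depth): 400x640x3 uint8, blue, green, red; 400x640 float32, mm along the optical axis (not along the pixel's ray), 0 where there is no reading.
- manip.camera_info(name): a dict with "fovy" (degrees; the focal length in pixels is half the picture's height over the tangent of half this angle, whatever the lens; pixels are square), "cx", "cy" (the principal point, pixels), "eye" and "orientation" of the camera in the world. Camera axes: x right, y down, z forward; pixel columns grow to the right and rows downward; lengths in mm; the calibration is good to about 2 mm. A picture is of the moment at which its call begins. camera_info takes no time and is no camera call.
- manip.sign_off(): hands the job in; it is judged then, once.
The state is a dict: "clock": time; "joints": joint angles; "qd": joint speeds; "effort": joint torques, N m; "eef_pos": TCP position; "eef_rot": TCP orientation; "wrist_force": force on the tool from outside, world axes, zero at the start; "moment": the same for the moment, N m; "finger_gap": finger opening in mm; "finger_force": force on a finger pad.
Only numpy, scipy, OpenCV 4.12 (cv2) and the standard library are available. Lean on these libraries where they do the work, as an engineer would, in place of code of your own. Each camera call takes 0.05 s, during which the arm holds its last target. There are 200 camera calls.

TASK

Change the supply box over to the generator: push the house and solar handles, which have tripped and hang part-way, right back to off until each catches home, slide the notched interlock plate fully across to the right, then throw the T-shaped generator handle fully on. Work by feel: push the handles rather than grip them, whatever stops short is interlocked, and never push a handle, or the plate against a handle that blocks it, with more than 25 N. Leave the spanner, jar and tape where they lie.

Things in the scene. Friction and masses are not known exactly. Their poses are not given: they have to be found in the camera images.
- supply_box: Grey steel supply box fixed on the bench, 110 mm high. Origin on the bench below the middle handle's slot; x points from the operator's (robot's) side to its back, y to the operator's left, z up. It spans x -165 to +105, y -210 to +210 mm; flat cover at z = 110. Three black breaker faces (112 x 75 mm, 8 mm above the cover) at y = +85 (house), 0 (solar), -85 (generator).
- handle_pivot (a point): Point inside the box on the handles' common level pivot axis (along box y), at the middle breaker: x = 0, y = 0, z = 75 mm of the box. The handles come up through slots in the breakers and swing along box x about this axis: leaning 0.30 rad to the operator (-x) when off, 0.30 rad away (+x) when on. Each stands about 40 mm above the cover.
- house (a joint): Left handle. 0 = fully off (leans to operator), 0.60 = on. Hangs tripped at 0.09 to 0.56 at the start. About 2 N of drag, then in the last 0.08 rad before off a sprung catch: some 13 to 17 N at the handle push it over and it snaps home on a solid stop and is held. Short of that it is not reset, springs back and blocks the plate.
- house_tip (a point): Middle of the house handle, a plain grey stick 10 mm thick (along x) and 22 mm wide (along y); the point is 10 mm below its top, 70 mm from the pivot.
- solar (a joint): Middle handle, like house in everything: 0 = fully off and caught, 0.60 = on; hangs tripped at 0.09 to 0.56 at the start.
- solar_tip (a point): Middle of the solar handle, the same plain stick as house; the point is 10 mm below its top, 70 mm from the pivot.
- generator (a joint): Right handle. 0 = off (at the start up to 0.02), 0.60 = fully on. About 2 N of drag; its catch is at the on end: some 13 to 17 N push it over in the last 0.08 rad, then it snaps to a solid stop at 0.60 and is held. Until the plate is fully across it stops hard after about 0.03 rad.
- generator_tip (a point): Middle of the generator handle: the same stick with a cross-piece on top (14 mm along x, 46 mm along y, 13 mm high) that makes it T-shaped; the point is 10 mm below its top, 70 mm from the pivot.
- plate (a joint): Notched flat steel interlock plate, on the handles' far side: x -7 to +43 mm of the box, 5 mm thick, its top 15 mm above the cover; handles stand 25 mm above it. Slides right (-y): 0 to 0.004 m at the start, 0.042 = fully across on a solid stop; 3 N of drag. A house or solar handle not home stops it after about 7 mm; once across it bars those two and frees generator.
- plate_knob (a point): Middle of the steel knob on the plate's left end: an upright post 16 mm thick, 31 mm high from the plate's top, with a 20 mm wide cap; at x = +10, y = +172 mm of the box when the plate is at 0. The point is 15 mm above the plate's top.
- spanner: Loose 170 mm steel spanner lying along y on the cover near the operator's edge; not to be moved.
- screw_jar: Loose closed clear jar, 66 mm across, 85 mm high, on the bench to the right in front of the box; not to be moved.
- tape: Loose roll of tape lying flat on the bench to the left in front of the box, 100 mm across, 25 mm high; not to be moved.

How it is judged (in metres and radians):
On the way, in this order (a step that is already met when the one before it is completed fails the run):
1. house and solar handles both caught home at off, with the plate still at the left (value of joint each of house, solar below 0.025 rad and value of joint plate below 0.01 m), for 0.2 s.
2. interlock plate fully across to the right, generator still off (value of joint plate above 0.037 m and value of joint generator below 0.06 rad), for 0.2 s.
3. generator handle fully on (value of joint generator above 0.57 rad), for 0.2 s.
At the end, for the whole second after the job is handed in: House and solar handles home at off (within 0.025 rad), plate fully across (beyond 35 mm of 42), generator handle home at on (beyond 0.57 of 0.60 rad) and at rest (value of joint each of house, solar below 0.025 rad and value of joint plate above 0.035 m and value of joint generator above 0.57 rad and velocity of joint generator below 0.05 rad/s); the robot touches nothing.
It fails at once if a handle pushed or gripped with more than 25 N (contact force between the fingers and house above 25 N or contact force between the fingers and solar above 25 N or contact force between the fingers and generator above 25 N).
It fails at once if the plate forced against a handle that blocks it (22 N at the handle, which with the plate's drag is 25 N at the knob) (contact force between plate and house above 22 N or contact force between plate and solar above 22 N).
It fails at once if spanner, jar or tape moved by more than 20 mm (distance of any of spanner, screw_jar, tape from where it was at the start of the episode above 0.02 m).
It also fails if it takes over 51 s, if anything falls off the work surface, if the arm or the gripper's body presses on something with over 40 N, if the wrist force passes 120 N, or if a joint passes its speed limit or range.

## Working session

There is one attempt and no reset: what is moved stays moved. The work goes in short steps, Python scripts to look and compute and a tool call to move; the robot and the scene stay as the last step left them, time stands still between calls to the robot, and variables do not carry over. Pictures are saved under pics/ and viewed, at most 10 in all, crops included, and the job is handed in when it is done.

Besides the shell and the picture viewer there is one more tool, called as name(argument=value, ...), one argument or row to a line, values as JSON. step_arm: Moves the arm, as the interface text tells. Its arguments: {"type":"object","properties":{"series":{"type":"array"},"squeeze":{"type":"number"}},"required":["series"]}

```bash
mkdir -p pics
cat > h.py <<'E'
import numpy as np,cv2
from cell import manip
def K(n):
    i=manip.camera_info(n); return 200/np.tan(np.radians(i['fovy'])/2),i
def R(o):
    o=np.array(o,float)
    if o.shape==(3,3): return o
    from scipy.spatial.transform import Rotation as r
    return r.from_euler('xyz',o).as_matrix() if o.size==3 else None
def cloud(n,d):
    f,i=K(n); v,u=np.mgrid[0:400,0:640]
    p=np.stack([(u-i['cx'])/f*d,(v-i['cy'])/f*d,d],-1)
    return p@R(i['orientation']).T+np.array(i['eye'])
E
python3 - <<'E'
from h import *
print(manip.read_state())
for n in('scene','top'):
    print(manip.camera_info(n)); p,d=manip.camera(n); cv2.imwrite(f'pics/{n}.png',p); np.save(f'{n}_d.npy',d)
E
```

```text
{'clock': 0.0, 'joints': array([ 1.05442358e+00,  3.00457852e-01,  1.52162407e+00, -4.70702082e-05,
        1.32070020e+00, -6.66127729e-02]), 'qd': array([ 7.44858384e-05,  1.08634916e-03, -3.44737773e-04, -7.23770320e-04,
       -6.62730904e-04, -1.88246874e-04]), 'effort': array([-1.12049293e-03, -5.31815064e+01, -3.52725792e+01,  7.07434723e-02,
        2.44842202e-02, -1.25744891e-04]), 'eef_pos': array([239.00646361, 495.07432749, 229.8753966 ]), 'eef_rot': array([-3.14040279e+00, -3.36846293e-05,  2.69184434e+00]), 'wrist_force': array([ 0.11747675, -0.20375835,  0.49117869]), 'moment': array([ 0.02085063,  0.02931723, -0.08199844]), 'finger_force': 0.0, 'finger_gap': 93.76746144433525}
{'fovy': 49.2294867721326, 'cx': 324.77946139621565, 'cy': 198.89296116753877, 'eye': array([ 708.4980134 , -452.20269262,  984.01963848]), 'orientation': array([-2.61717983,  0.01439743,  0.47792863])}
{'fovy': 54.86596096501921, 'cx': 323.21183933887795, 'cy': 203.8953533028555, 'eye': array([264.07505842, -10.38196035, 934.25802302]), 'orientation': array([-2.92434904, -0.00628455, -1.43663732])}
```

View pics/top.png

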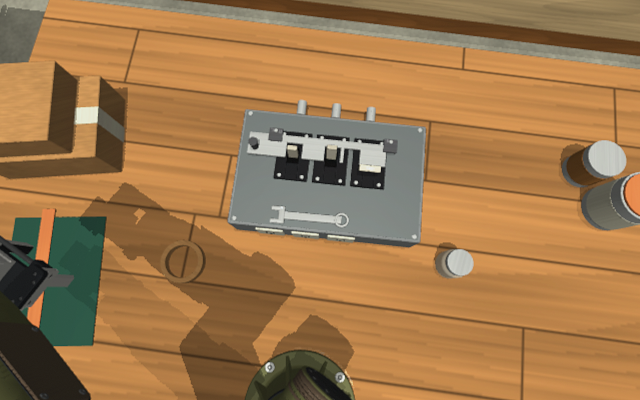

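View pics/scene.png

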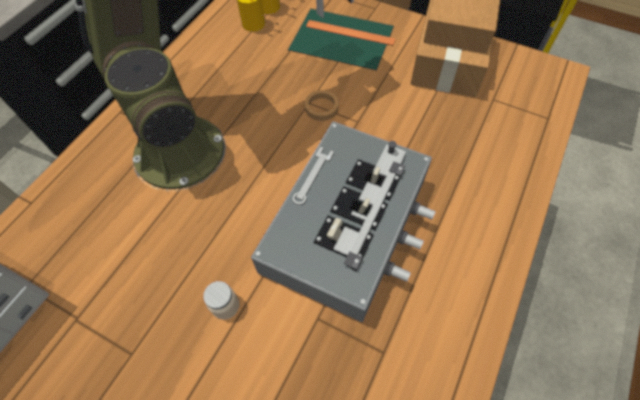

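The top view shows the cover at about (249,111), (425,128), (413,237), (230,222). The handles are near (292,152), (331,152) and (370,167), and the knob is at (254,143). Next I'll get the box pose from depth.

```bash
cat >> h.py <<'E'
def box(d,n):
    P=cloud(n,d); z=P[...,2]; m=((d>0)&(z>104)&(z<130)&(P[...,0]>250)&(P[...,0]<800)&(abs(P[...,1])<300)).astype(np.uint8)
    k,l,s,c=cv2.connectedComponentsWithStats(m); j=1+np.argmax(s[1:,4])
    r=cv2.minAreaRect(P[l==j][:,:2].astype(np.float32)); return r,P,np.median(z[l==j])
E
python3 - <<'E'
from h import *
for n in('top','scene'):
    d=np.load(n+'_d.npy'); r,P,z=box(d,n); print(n,r,z)
    (cx,cy),(w,h),a=r; 
    if w>h: a-=90
    a=np.radians(a)
    # box x axis along short side... size 270(x) x 420(y)
    th=a if w<h else a
    th=(th+np.pi/4)%(np.pi/2)-np.pi/4
    ex=np.array([np.cos(th),np.sin(th)]); ey=np.array([-ex[1],ex[0]])
    o=np.array([cx,cy])+30*ex; print('origin',o,'yaw',th)
    q=P[...,:2]-o; B=np.stack([q@ex,q@ey,P[...,2]],-1)
    for nm,y0 in(('house',85),('solar',0),('gen',-85)):
        for zl,zh in((134,140),(140,146),(146,155)):
            m=(abs(B[...,1]-y0)<30)&(B[...,2]>zl)&(B[...,2]<zh)&(abs(B[...,0])<60)
            if m.sum(): print(nm,zl,m.sum(),B[m].min(0).round(),B[m].max(0).round(),B[m].mean(0).round(1))
    m=(abs(B[...,1]-165)<35)&(B[...,2]>146)&(abs(B[...,0]-10)<40)
    if m.sum():print('knob',m.sum(),B[m].min(0),B[m].max(0),B[m].mean(0))
    m=(B[...,2]>111)&(B[...,2]<125)&(B[...,0]<-65)&(B[...,0]>-160)&(abs(B[...,1])<180)
    if m.sum():print('spanner',B[m].min(0),B[m].max(0))
E
```

```text
top ((517.4718017578125, 4.8956298828125), (270.4714660644531, 421.2228698730469), 1.6851139068603516) 112.83611087597808
origin [547.45882778   5.77782627] yaw 0.02941078594585822
house 134 11 [ -1.  75. 134.] [  0.  94. 140.] [ -0.6  85.  136.3]
house 140 11 [ -1.  74. 140.] [  1.  91. 146.] [ -0.6  82.2 142.7]
house 146 26 [ -1.  74. 146.] [ 10.  95. 155.] [  1.6  83.4 151.2]
solar 134 16 [  6. -10. 134.] [ 10.  10. 140.] [  8.1   0.  137.2]
solar 140 14 [  8. -10. 140.] [ 11.  10. 145.] [ 9.100e+00 -1.000e-01  1.429e+02]
solar 146 39 [  9. -11. 148.] [ 21.  11. 155.] [ 13.6   0.2 152.1]
gen 140 1 [-17. -62. 145.] [-17. -62. 145.] [-16.7 -62.  144.7]
gen 146 126 [ -30. -107.  147.] [-16. -62. 155.] [-23.3 -84.  152.5]
knob 72 [3.74122637e-02 1.60495647e+02 1.46289742e+02] [ 18.74570072 178.42215343 160.83476902] [  9.05246795 169.28797302 156.75171063]
spanner [-159.98633306 -179.97197083  111.00016483] [-65.06234761 179.90122411 123.35252268]
scene ((513.7822265625, 2.79180908203125), (270.7876281738281, 421.39990234375), 1.8641022443771362) 111.17194532115934
origin [543.7663503
[... 166 characters left out ...]
42.9]
house 146 33 [  1.  74. 146.] [ 10.  96. 155.] [  6.3  84.6 152.1]
solar 134 4 [ 13. -11. 135.] [ 17. -10. 139.] [ 14.8 -10.6 138.1]
solar 140 7 [  9. -11. 141.] [ 19.  -9. 146.] [ 13.5 -10.  143.2]
solar 146 41 [ 10. -11. 147.] [ 21.  10. 155.] [ 15.8  -1.2 152.4]
gen 134 12 [ -26. -106.  134.] [-12. -74. 140.] [-14.2 -85.8 136.5]
gen 140 15 [ -25. -108.  140.] [-13. -71. 146.] [-16.  -94.6 143.5]
gen 146 145 [ -29. -108.  146.] [-13. -63. 155.] [-20.8 -86.3 151. ]
knob 55 [  0.85328864 158.88641321 146.77298322] [ 19.77349533 180.68705746 158.6103635 ] [ 10.54349673 168.7194925  154.77657232]
spanner [-159.90712814 -179.90348629  111.00005966] [-65.05739854 179.81974191 121.51662141]
```

step_arm(
  series=[29, -33.6, 0, 0.04, 1, 29, -33.6, 0, 0.04, 1, 29, -33.6, 0, 0.04, 1, 29, -33.6, 0, 0.04, 1, 29, -33.6, 0, 0.04, 1, 29, -33.6, 0, 0.04, 1, 29, -33.6, 0, 0.04, 1, 29, -33.6, 0, 0.04, 1, 29, -33.6, 0, 0.04, 1, 29, -33.6, 0, 0.04, 1, 29, -33.6, 0, 0.04, 1, 29, -33.6, 0, 0.04, 1, 0, 0, 0, 0, 1, 0, 0, 0, 0, 1],
  squeeze=10,
)

```text
clock: 1.85
eef_pos: [586.8, 92.4, 230.1]
eef_rot: [3.141, -0.001, -3.112]
wrist_force: [0.5, 0.6, 0.4]
finger_gap: 0.1
finger_force: 0.0
```

step_arm(
  series=[0, 0, -32, 0, 1, 0, -1, -32, 0, 1, 0, 0, 0, 0, 1],
)

```text
clock: 2.22
eef_pos: [585.7, 91.9, 164.8]
eef_rot: [-3.141, -0.004, -3.11]
wrist_force: [0.4, 0.8, 1.2]
finger_gap: 0.9
finger_force: 0.0
```

Run:
```python
from h import *
s=manip.read_state();print(s['eef_pos'],s['wrist_force'])
a=[cv2.resize(manip.camera(n)[0][y:y+150,x:x+200],None,fx=4,fy=4) for n,x,y in(('top',230,80),('scene',270,120))]
a=[cv2.resize(i,(800,300)) if 0 else cv2.resize(i,(400,300)) for i in a]
cv2.imwrite('pics/c1.png',np.hstack(a))
```

```text
[585.71004122  91.93732153 164.77561551] [0.41597622 0.84620981 1.19220754]
```

View pics/c1.png

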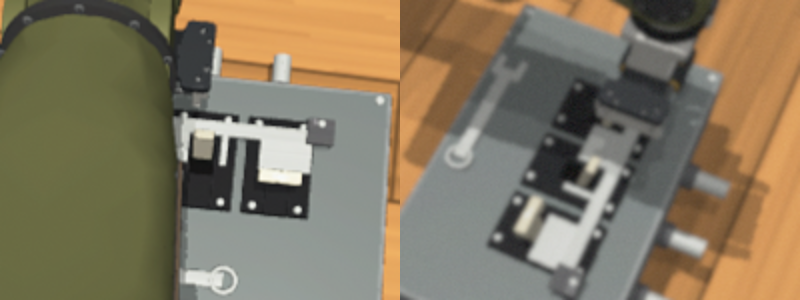

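The gripper sits clear behind the house handle. Next I'll sweep it back, stopping short of the catch.

step_arm(
  series=[-5, -0.15, 0, 0, 1, -5, -0.15, 0, 0, 1, -4, -0.1, 0, 0, 1, -4, -0.1, 0, 0, 1, -4, -0.1, 0, 0, 1, -4, -0.1, 0, 0, 1, -4, -0.1, 0, 0, 1, -4, -0.1, 0, 0, 1, -3, -0.1, 0, 0, 1, 0, 0, 0, 0, 1],
)

```text
clock: 3.58
eef_pos: [549.9, 90.1, 166.4]
eef_rot: [3.142, -0.0, -3.111]
wrist_force: [-0.4, -0.1, -0.2]
finger_gap: 0.3
finger_force: 0.1
```

step_arm(
  series=[-2, -0.05, 0, 0, 1, -2, -0.05, 0, 0, 1, -1, 0, 0, 0, 1],
)

```text
clock: 3.95
eef_pos: [545.0, 90.0, 166.3]
eef_rot: [-3.142, -0.0, -3.111]
wrist_force: [0.6, -0.5, -1.2]
finger_gap: 0.6
finger_force: 0.7
```

step_arm(
  series=[-1, 0, 0, 0, 1, -1, 0, 0, 0, 1],
)

```text
clock: 4.2
eef_pos: [543.1, 90.0, 166.4]
eef_rot: [-3.142, -0.0, -3.111]
wrist_force: [1.6, -0.3, -0.0]
finger_gap: 0.4
finger_force: 0.7
```

step_arm(
  series=[-1, 0, 0, 0, 1, -1, 0, 0, 0, 1],
)

```text
clock: 4.45
eef_pos: [541.6, 90.0, 166.6]
eef_rot: [3.142, 0.002, -3.111]
wrist_force: [7.6, -0.2, -3.0]
finger_gap: 0.4
finger_force: 3.7
```

step_arm(
  series=[-0.7, 0, 0, 0, 1, -0.5, 0, 0, 0, 1],
)

```text
clock: 4.7
eef_pos: [540.9, 90.0, 166.7]
eef_rot: [3.142, 0.003, -3.111]
wrist_force: [11.9, 0.1, -4.2]
finger_gap: 0.5
finger_force: 4.9
```

step_arm(
  series=[-0.5, 0, 0, 0, 1, -0.5, 0, 0, 0, 1],
)

```text
clock: 4.95
eef_pos: [540.1, 90.0, 166.8]
eef_rot: [3.142, 0.004, -3.112]
wrist_force: [11.2, -0.4, -5.3]
finger_gap: 0.2
finger_force: 5.0
```

step_arm(
  series=[-0.5, 0, 0, 0, 1, -0.5, 0, 0, 0, 1],
)

```text
clock: 5.2
eef_pos: [537.7, 90.0, 166.4]
eef_rot: [3.142, -0.001, -3.111]
wrist_force: [-0.3, 0.4, 0.4]
finger_gap: 0.5
finger_force: 0.0
```

House snapped home: the force fell from 11 N to 0. Next is solar.

step_arm(
  series=[28, 1, 0, 0, 1, 27, 0.7, 0, 0, 1, 0.9, -28, 0, 0, 1, 0.9, -28, 0, 0, 1, 0.8, -29, 0, 0, 1, 0, 0, 0, 0, 1, -6, -0.2, 0, 0, 1, -6, -0.2, 0, 0, 1, -5, -0.2, 0, 0, 1, -4, -0.1, 0, 0, 1, -4, -0.1, 0, 0, 1, -4, -0.1, 0, 0, 1, -4, -0.1, 0, 0, 1, -4, -0.1, 0, 0, 1, -4, -0.1, 0, 0, 1, -3, -0.1, 0, 0, 1, 0, 0, 0, 0, 1],
)

```text
clock: 7.32
eef_pos: [551.2, 5.4, 166.3]
eef_rot: [3.142, -0.001, -3.111]
wrist_force: [0.1, -0.2, 0.9]
finger_gap: 0.7
finger_force: 0.0
```

step_arm(
  series=[-2, 0, 0, 0, 1, -2, -0.1, 0, 0, 1, -1, 0, 0, 0, 1, -1, 0, 0, 0, 1],
)

```text
clock: 7.82
eef_pos: [545.5, 5.3, 166.4]
eef_rot: [-3.142, 0.0, -3.111]
wrist_force: [2.5, 0.2, -0.5]
finger_gap: 0.7
finger_force: 1.0
```

step_arm(
  series=[-0.8, 0, 0, 0, 1, -0.7, 0, 0, 0, 1],
)

```text
clock: 8.07
eef_pos: [544.5, 5.3, 166.6]
eef_rot: [-3.142, 0.001, -3.111]
wrist_force: [8.2, -0.6, -3.4]
finger_gap: 0.7
finger_force: 3.1
```

step_arm(
  series=[-0.7, 0, 0, 0, 1, -0.5, 0, 0, 0, 1],
)

```text
clock: 8.32
eef_pos: [543.7, 5.3, 166.7]
eef_rot: [-3.141, 0.003, -3.111]
wrist_force: [10.3, 0.1, -3.8]
finger_gap: 0.5
finger_force: 4.5
```

step_arm(
  series=[-0.5, 0, 0, 0, 1, -0.5, 0, 0, 0, 1],
)

```text
clock: 8.57
eef_pos: [543.0, 5.3, 166.7]
eef_rot: [-3.141, 0.004, -3.111]
wrist_force: [11.9, -0.0, -4.8]
finger_gap: 0.2
finger_force: 5.3
```

step_arm(
  series=[-0.5, 0, 0, 0, 1, -0.5, 0, 0, 0, 1],
)

```text
clock: 8.82
eef_pos: [541.0, 5.3, 166.5]
eef_rot: [-3.142, 0.0, -3.111]
wrist_force: [-0.2, 0.6, -0.0]
finger_gap: 0.5
finger_force: 0.0
```

Solar snapped home too. Next I'll go over to the knob's left side, then check the handles from there.

step_arm(
  series=[5, 0, 15, 0, 1, 3, 0, 30, 0, 1, 0, 50, 0, 0, 1, 0, 51, 0, 0, 1, 0, 52, 0, 0, 1, 0, 52, 0, 0, 1, 0, 0, -25, 0, 1, 0, 0, -29, 0, 1, 0, 0, 0, 0, 1],
)

```text
clock: 9.95
eef_pos: [548.2, 210.2, 156.6]
eef_rot: [-3.141, -0.003, -3.111]
wrist_force: [0.6, 0.1, 0.5]
finger_gap: 0.8
finger_force: 0.0
```

Run:
```python
from h import *
s=manip.read_state();print(s['eef_pos'],s['wrist_force'])
for n in('top','scene'):
    p,d=manip.camera(n); cv2.imwrite(f'pics/k_{n}.png',p); P=cloud(n,d)
    o=np.array([547.4,5.8]) if n=='top' else np.array([543.8,3.8])
    ex=np.array([np.cos(.031),np.sin(.031)]); ey=np.array([-ex[1],ex[0]]); q=P[...,:2]-o
    B=np.stack([q@ex,q@ey,P[...,2]],-1)
    for y0 in(85,0,-85):
        m=(abs(B[...,1]-y0)<15)&(B[...,2]>146)&(B[...,2]<156)&(abs(B[...,0])<60)
        if m.sum(): print(n,y0,m.sum(),B[m].min(0).round(1),B[m].max(0).round(1))
a=[cv2.resize(cv2.imread(f'pics/k_{n}.png')[y:y+150,x:x+200],(400,300)) for n,x,y in(('top',230,80),('scene',270,120))]
cv2.imwrite('pics/c2.png',np.hstack(a))
```

```text
[548.19840744 210.20503904 156.55762756] [0.56642816 0.14567647 0.50317994]
top 85 46 [-27.3  74.9 148. ] [-16.5  94.7 155.9]
top 0 46 [-27.1 -10.7 149.1] [-16.7  10.9 155.7]
top -85 92 [-29.7 -99.7 148.1] [-15.7 -70.2 156. ]
scene 85 43 [-26.2  74.  146.2] [-15.   96.7 154.4]
scene 0 48 [-27.2 -10.9 146.1] [-14.9  11.4 155.3]
scene -85 90 [-28.6 -99.8 146. ] [-12.9 -71.1 155.2]
```

View pics/c2.png

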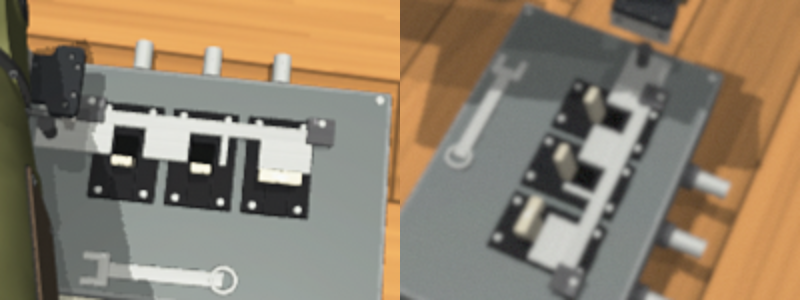

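The picture shows both handles at off, level with the generator. Next I'll push the plate.

step_arm(
  series=[0.2, -6, 0, 0, 1, 0.2, -4, 0, 0, 1, 0.1, -3, 0, 0, 1, 0.1, -3, 0, 0, 1, 0.1, -2, 0, 0, 1, 0.1, -2, 0, 0, 1],
)

```text
clock: 10.8
eef_pos: [549.7, 190.3, 157.6]
eef_rot: [3.141, 0.0, -3.111]
wrist_force: [-0.5, 3.0, 2.8]
finger_gap: 0.4
finger_force: 1.6
```

step_arm(
  series=[0.1, -2, 0, 0, 1, 0.1, -2, 0, 0, 1, 0, -1.5, 0, 0, 1, 0, -1.5, 0, 0, 1, 0, -1, 0, 0, 1],
)

```text
clock: 11.42
eef_pos: [549.9, 182.2, 157.5]
eef_rot: [3.142, 0.0, -3.111]
wrist_force: [1.0, 2.9, 1.6]
finger_gap: 0.3
finger_force: 1.5
```

Past the point where a handle would block it, and the force is still only about 3 N. Continuing.

step_arm(
  series=[0.1, -3, 0, 0, 1, 0.1, -3, 0, 0, 1, 0.1, -3, 0, 0, 1, 0.1, -3, 0, 0, 1, 0.1, -3, 0, 0, 1, 0.1, -3, 0, 0, 1, 0.1, -3, 0, 0, 1, 0.1, -2, 0, 0, 1],
)

```text
clock: 12.42
eef_pos: [550.6, 159.1, 157.4]
eef_rot: [-3.142, -0.0, -3.111]
wrist_force: [-0.0, 3.4, 1.6]
finger_gap: 0.4
finger_force: 1.6
```

step_arm(
  series=[0, -1.5, 0, 0, 1, 0, -1.5, 0, 0, 1, 0, -1, 0, 0, 1, 0, -1, 0, 0, 1],
)

```text
clock: 12.92
eef_pos: [550.6, 156.5, 157.6]
eef_rot: [3.137, 0.001, -3.111]
wrist_force: [2.4, 24.9, 0.5]
finger_gap: 0.6
finger_force: 12.0
```

step_arm(
  series=[0, 6, 0, 0, 1, 0, 12, 10, 0, 1, 0, 0, 58, 0, 1, -10, -52, 0, 0, 1, -10, -52, 0, 0, 1, -10, -52, 0, 0, 1, -12, -50, 0, 0, 1, -10, -49, 0, 0, 1, 0, 0, 0, 0, 1],
)

```text
clock: 14.05
eef_pos: [498.2, -85.0, 226.1]
eef_rot: [-3.141, 0.0, -3.115]
wrist_force: [0.8, 0.4, 0.9]
finger_gap: 0.6
finger_force: 0.0
```

Run:
```python
from h import *
s=manip.read_state();print(s['eef_pos'],s['wrist_force'])
for n in('top','scene'):
    p,d=manip.camera(n); cv2.imwrite(f'pics/k_{n}.png',p); P=cloud(n,d)
    o=np.array([547.4,5.8]) if n=='top' else np.array([543.8,3.8])
    ex=np.array([np.cos(.031),np.sin(.031)]); ey=np.array([-ex[1],ex[0]]); q=P[...,:2]-o
    B=np.stack([q@ex,q@ey,P[...,2]],-1)
    m=(B[...,1]>110)&(B[...,1]<190)&(B[...,2]>146)&(B[...,2]<162)&(abs(B[...,0]-10)<20)
    if m.sum(): print(n,m.sum(),B[m].min(0).round(1),B[m].max(0).round(1),B[m].mean(0).round(1))
```

```text
[498.17931688 -85.02173215 226.09124525] [0.79861542 0.35851777 0.88158794]
top 71 [  0.3 119.9 146.4] [ 20.  139.5 160.8] [  9.3 129.6 157.1]
scene 57 [  1.  120.5 147. ] [ 20.  139.1 158.9] [ 10.5 128.5 155.1]
```

The plate is fully across, with the knob at y = 129 mm. Next is the generator.

step_arm(
  series=[0, 3, -32, 0, 1, 0, 0, -33, 0, 1, 0, 0, 0, 0, 1, 4, 0.1, 0, 0, 1, 4, 0.1, 0, 0, 1, 3, 0.1, 0, 0, 1, 2, 0.1, 0, 0, 1, 2, 0.1, 0, 0, 1, 2, 0, 0, 0, 1],
)

```text
clock: 15.28
eef_pos: [515.7, -79.2, 160.5]
eef_rot: [3.142, -0.0, -3.111]
wrist_force: [-2.6, 0.3, 0.9]
finger_gap: 0.5
finger_force: 1.3
```

step_arm(
  series=[2, 0, 0, 0, 1, 2, 0, 0, 0, 1, 2, 0, 0, 0, 1],
)

```text
clock: 15.65
eef_pos: [521.8, -79.2, 160.4]
eef_rot: [-3.142, -0.0, -3.111]
wrist_force: [-2.7, -0.1, 1.0]
finger_gap: 0.4
finger_force: 1.1
```

step_arm(
  series=[3, 0, 0, 0, 1, 3, 0, 0, 0, 1, 3, 0, 0, 0, 1, 3, 0, 0, 0, 1, 3, 0, 0, 0, 1, 3, 0, 0, 0, 1, 2, 0, 0, 0, 1, 2, 0, 0, 0, 1, 1, 0, 0, 0, 1],
)

```text
clock: 16.77
eef_pos: [544.6, -79.2, 160.3]
eef_rot: [3.142, -0.0, -3.111]
wrist_force: [-1.9, 0.4, -0.9]
finger_gap: 0.2
finger_force: 0.7
```

step_arm(
  series=[1, 0, 0, 0, 1, 1, 0, 0, 0, 1, 0.8, 0, 0, 0, 1],
)

```text
clock: 17.15
eef_pos: [546.7, -79.2, 160.2]
eef_rot: [3.141, -0.002, -3.111]
wrist_force: [-8.3, 0.6, 1.4]
finger_gap: 0.6
finger_force: 4.6
```

step_arm(
  series=[0.6, 0, 0, 0, 1, 0.6, 0, 0, 0, 1],
)

```text
clock: 17.4
eef_pos: [547.5, -79.2, 160.1]
eef_rot: [3.141, -0.003, -3.111]
wrist_force: [-11.4, 1.4, 3.6]
finger_gap: 0.5
finger_force: 5.8
```

step_arm(
  series=[0.5, 0, 0, 0, 1, 0.5, 0, 0, 0, 1],
)

```text
clock: 17.65
eef_pos: [549.2, -79.2, 160.1]
eef_rot: [3.141, -0.001, -3.111]
wrist_force: [-0.9, -0.0, -0.1]
finger_gap: 0.6
finger_force: 0.2
```

step_arm(
  series=[-10, 0, 0, 0, 1, -25, 0, 0, 0, 1, -15, 0, 30, 0, 1, 0, 0, 50, 0, 1, -30, -45, 0, 0, 1, -30, -45, 0, 0, 1, 0, -55, 0, 0, 1, 0, 0, 0, 0, 1, 0, 0, 0, 0, 1],
)

```text
clock: 18.77
eef_pos: [439.4, -223.9, 240.5]
eef_rot: [-3.141, 0.0, -3.112]
wrist_force: [0.2, 0.6, 0.3]
finger_gap: 0.3
finger_force: 0.0
```

Run:
```python
from h import *
s=manip.read_state();print(s['eef_pos'],s['wrist_force'])
for n in('top','scene'):
    p,d=manip.camera(n); cv2.imwrite(f'pics/e_{n}.png',p); P=cloud(n,d)
    o=np.array([547.4,5.8]) if n=='top' else np.array([543.8,3.8])
    ex=np.array([np.cos(.031),np.sin(.031)]); ey=np.array([-ex[1],ex[0]]); q=P[...,:2]-o
    B=np.stack([q@ex,q@ey,P[...,2]],-1)
    for y0 in(130,85,0,-85):
        m=(abs(B[...,1]-y0)<15)&(B[...,2]>146)&(B[...,2]<162)&(abs(B[...,0])<60)
        if m.sum(): print(n,y0,m.sum(),B[m].min(0).round(1),B[m].max(0).round(1))
```

```text
[ 439.43703614 -223.93537824  240.51361339] [0.15199174 0.61881258 0.2916744 ]
top 130 69 [  1.  119.7 147.2] [ 20.1 139.6 160.7]
top 85 50 [-26.8  73.9 146.2] [-17.2  94.7 157.8]
top 0 49 [-27.6 -10.7 149.5] [-17.2  10.9 156.7]
top -85 106 [ 13.1 -99.7 146. ] [ 29.4 -70.7 157.5]
scene 130 56 [  0.6 120.1 147.2] [ 19.3 137.9 159.9]
scene 85 41 [-26.2  74.2 146.1] [-15.6  96.  155.6]
scene 0 51 [-27.2 -12.6 146.2] [-15.1  10.7 154.3]
scene -85 91 [ 13.9 -99.8 146.2] [ 29.  -70.1 156.1]
```

View pics/e_top.png

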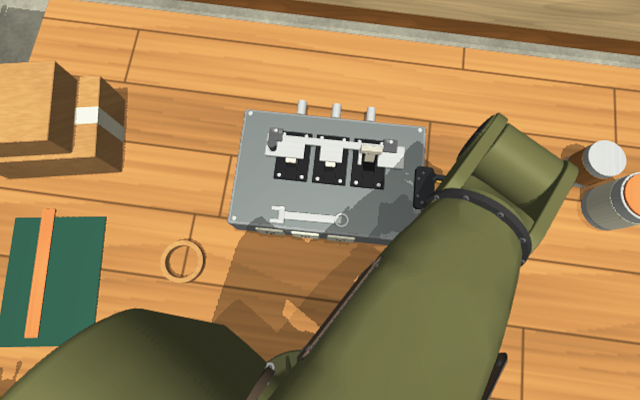

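The view shows the generator handle (371,150) leaning to on, house and solar at off, the plate across, and the spanner and tape where they were. Handing in.

```bash
python3 -c "
from cell import manip
print(manip.sign_off())"
```

```text
the job is handed in; nothing more can be done
None
```

The changeover is done and handed in at about 19 s: house and solar are caught at off, the plate is fully across and the generator is fully on. The highest handle force I read was about 13 N. The spanner and tape lie where they were; the arm hid the jar in the last picture, so I did not check it, but I never worked near it.

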